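Close the balance's draught shield and tare it

ROBOT

A 7-joint arm with a two-finger parallel gripper is mounted at the origin on the work surface. World frame = base frame: x ahead of the robot, y to its left, z up, the work surface at z = 0. Lengths are in m, angles in rad, forces in N, time in s.
With the tool pointing down it reaches from about 0.425 to 0.8 m from the base axis. Payload 8.3 kg.
Tool frame: the origin (TCP) lies at the very end of the fingers, on their centre line; the grasp point (between the pads) lies arm.grip_point_offset behind it (arm.grip_point_offset is the distance from the TCP to the grasp point, in m); z points along the fingers, y is the line along which they close (so a half turn about z gives the same grasp; the last joint's range is limited). The gripper opens to 85 mm and grips with 20 to 120 N. Pads are 22 mm wide; open, the fingers measure 114 mm over their backs; the gripper's body (76 mm by 85 mm) begins 54 mm behind the grasp point. The pads swing forward as they close: fully open they stand 13 mm farther back than shut.
Start: joints at [-1.173, 0.383, 0.016, 1.37, -0.006, 1.388, -0.046], TCP at [0.278, 0.56, 0.208] pointing down, gripper open.
Joint ranges: [-2.95, 2.95], [-0.25, 2.06], [-1.52, 1.56], [0.18, 2.33], [-1.44, 4.58], [0.02, 2.06], [-3.01, 3.01]. Speed limits (rad/s): [2.39, 2.39, 3.01, 3.01, 3.14, 3.14, 3.14].

INTERFACE

Orientations are given as a 3x3 rotation matrix whose columns are the frame's x, y, z axes.
In Python, from plant import arm gives the robot as it stands. The module is installed in compiled form; this text tells all that it offers.
- The arm moves only by the tool carry_out, never from a script. Its arguments are lists of equal length, an entry for each row: "translation": the shift along the tool's x, y, z normalised to -1 to 1, where 1 is 30 cm, a list of three; "rotation": the turn, a rotation vector about the tool's x, y, z normalised to -1 to 1, where 1 is pi/4 rad, a list of three; "gripper": the gripper's target within -1 to 1 (shut at 1, half-way at 0, fully open at -1). A call has 1 to 12 rows; each row is the pose to reach, as a shift and turn from the pose commanded when the call began, along the tool's axes at that moment; what a row does not reach only later rows make up. A row lasts 1/12 s, in which the tool goes at most 41.7 mm and 7.16 degrees, less where a joint would pass 70% of its speed; a pose out of reach is approached as far as the arm can. A call with a number of a shift or a turn outside -1 to 1 is refused whole. A call with a gripper value outside its range is refused whole. The fingers move at their own pace and stop on an object; "grip_force" is the grip in N (left out, the last holds). Time passes only in rows, so rows that repeat a pose let the fingers close. It gives the time, the measured TCP pose, the force, the opening and the grip force at its end, in the units of the state.
- arm.sense(): the state, without advancing time (a new reading comes with each control period).
- arm.snapshot(name): name is "scene" or "top"; returns (picture, depth): 400x640x3 uint8, red, green, blue; 400x640 float32, m along the optical axis (not along the pixel's ray), 0 where there is no reading.
- arm.camera_params(name): a dict with "mtx" (3x3 intrinsics, pixels), "R" (3x3) and "t" (3): a world point X has camera coordinates R X + t. Camera axes: x right, y down, z forward; pixel columns grow to the right and rows downward; lengths in m; the calibration is good to about 2 mm. A picture is of the moment at which its call begins. camera_params takes no time and is no camera call.
- arm.close_job(): hands the job in; it is judged then, once.
The state is a dict: "time": time; "joint_positions": joint angles; "joint_vel": joint speeds; "effort": joint torques, N m; "ee_pos": TCP position; "tool_rot": TCP orientation; "wrist_force": force on the tool from outside, world axes, zero at the start; "ft_torque": the same for the moment, N m; "opening": opening from 0.0 (shut) to 1.0 (fully open); "grip_force": force on a finger pad.
Only numpy, scipy, OpenCV 4.12 (cv2) and the standard library are available. Lean on these libraries where they do the work, as an engineer would, in place of code of your own. Each camera call takes 0.05 s, during which the arm holds its last target. There are 200 camera calls.

TASK

Close the balance for weighing: with the fingertips, gently push its top panel and its left side door fully shut, in either order, then press the wide bar-shaped tare key on the separate terminal all the way down and let it come back up. Do not press the tare key before both panels are shut, and do not press the small round power key. Nothing is picked up: the flask on the pan, the terminal and the glassware stay where they stand.

Things in the scene. Friction and masses are not known exactly. Their poses are not given: they have to be found in the camera images.
- balance: White laboratory balance, fixed, glass chamber at its front. Origin on the bench under the chamber's middle; x to its back (away from the robot at yaw 0), y to its left, z up; yaw up to 0.15. Base x -105 to 165, y -100 to 100 mm, 65 high; front and right panes fixed, 220 mm high; rear housing x 80 to 160, 220 high. Both panels slide along its x.
- top_panel (a joint): Opening of the top panel, m: 0 = fully shut (hard stop), up to 0.095. It opens towards the balance's back (+x) and is shut by pushing it to the front (-x). Framed glass pane 180 x 190 mm, upper face 229 mm above the bench. Sliding takes about 2 N; it stays where it is left.
- top_tab (a point): Middle of the upper edge of the black upright tab on the top panel; moves with it. Tab 12 mm thick along the balance's x, 60 wide along y, rising 29 mm above the panel to 258 mm above the bench. Panel shut: this point is at x = -80, y = 0 mm in the balance's frame; open: x is more by the opening. Pushing its rear face (+x side) shuts the panel.
- side_door (a joint): Opening of the left side door, m: 0 = fully shut (hard stop), up to 0.095. It opens towards the balance's back (+x) and is shut by pushing it to the front (-x). Framed glass pane 180 mm long on the balance's +y side, outer face at y = 109 mm, 68 to 218 mm above the bench. Sliding takes about 2 N; it stays where it is left.
- side_tab (a point): Middle of the upper edge of the black tab sticking out from the left side door; moves with it. Tab 12 mm thick along the balance's x, from y = 109 (door's face) to 150 mm, this point at y = 129; from 160 to 225 mm (this point) above the bench. Door shut: x = -80 mm in the balance's frame; open: more by the opening. Pushing its rear face (+x side) shuts the door.
- terminal: The balance's separate terminal: loose white box, 85 (x) by 150 (y) by 34 mm high, 0.8 kg, on the bench in front of the balance, to the left or right; origin at the centre of its underside; x towards the balance, y to its left; yaw up to 0.2. Keys on top along the edge near the robot, dark screen on the far half.
- tare_key (a joint): Travel of the tare key, m: 0 up, 0.005 fully down; a spring key that takes 1.5 N to start and 4.5 N fully down and comes back up.
- tare_top (a point): Centre of the top of the tare key: the grey bar-shaped key, 20 x 46 mm (long along the terminal's y), 8 mm proud of the terminal, 42 mm above the bench, at x = -17, y = -30 mm in the terminal's frame.
- power_key (a joint): Travel of the power key, m: 0 up, 0.005 fully down; same spring. Not to be pressed.
- power_top (a point): Centre of the top of the power key: the small round grey key, 16 mm in diameter, 8 mm proud, at x = -17, y = 50 mm in the terminal's frame.
- pan_flask: Small stoppered glass conical flask, 48 mm wide and 85 mm high, standing upright on the balance's pan inside the chamber, its top 158 mm above the bench; origin at the centre of its underside. Stays there.
- beaker: Bystander: glass beaker, 68 mm wide, 85 mm high, in front of the balance on the other side from the terminal; origin at the centre of its underside.
- weigh_bottle: Bystander: small glass weighing bottle with a black cap, 28 mm wide, 45 mm high, in front of the balance near the middle; origin at the centre of its underside.
- flask_a: Bystander: stoppered conical flask, 76 mm wide, 140 mm high, at the left; origin at the centre of its underside.
- flask_b: Bystander: stoppered conical flask, 76 mm wide, 140 mm high, at the right; origin at the centre of its underside.
- wash_bottle: Bystander: white plastic bottle, 64 mm wide, 170 mm high, at the left; origin at the centre of its underside.
Mind the look-alikes: they are no part of the job. Leave any pink or red look-alike of the terminal alone.

How it is judged:
On the way, in this order (a step that is already met when the one before it is completed fails the run):
1. the top panel and the side door are both shut (within 4 mm) (value of joint each of top_panel, side_door below 0.004 m), for 0.2 s.
2. the tare key is pressed down (more than 3.5 mm of its 5) (value of joint tare_key above 0.0035 m), for 0.05 s.
At the end, for the whole second after the job is handed in: Top panel and side door both within 4 mm of fully shut; tare key up again (within 1.5 mm), power key up; the terminal flat and at rest within 20 mm of where it stood; the flask upright and at rest within 10 mm of its place on the pan; the other glassware within 30 mm of where it stood (all of step 1 and value of joint each of tare_key, power_key below 0.0015 m and distance of terminal from where it was at the start of the episode below 0.02 m and angle between terminal's own z axis and vertical below 0.05 rad and distance of pan_flask from where it was at the start of the episode below 0.01 m and angle between pan_flask's own z axis and vertical below 0.1 rad and linear speed of each of pan_flask, terminal below 0.02 m/s and distance of each of flask_a, flask_b, beaker, weigh_bottle, wash_bottle from where it was at the start of the episode below 0.03 m); the robot touches nothing.
It fails at once if the tare key is pressed (over 2.5 mm) while a panel is still open (over 6 mm), or the power key is pressed (over 1.5 mm) (value of joint power_key above 0.0015 m or (value of joint tare_key above 0.0025 m and value of joint any of top_panel, side_door above 0.006 m)).
It fails at once if a panel is slammed (faster than 0.35 m/s) (velocity of joint any of top_panel, side_door below -0.35 m/s).
It fails at once if the terminal is lifted (8 mm) or shifted (20 mm) (height (world z) of terminal above 0.008 m or distance of terminal from where it was at the start of the episode above 0.02 m).
It fails at once if the flask on the pan is lifted, shifted (10 mm) or tipped (distance of pan_flask from where it was at the start of the episode above 0.01 m or angle between pan_flask's own z axis and vertical above 0.2 rad).
It fails at once if other glassware is shifted by 30 mm, knocked over or picked up (distance of any of flask_a, flask_b, beaker, weigh_bottle, wash_bottle from where it was at the start of the episode above 0.03 m or angle between any of flask_a, flask_b, beaker, weigh_bottle, wash_bottle's own z axis and vertical above 0.4 rad).
It also fails if it takes over 54 s, if anything falls off the work surface, if the arm or the gripper's body presses on something with over 40 N, if the wrist force passes 120 N, or if a joint passes its speed limit or range.

## Working session

There is one attempt and no reset: what is moved stays moved. The work goes in short steps, Python scripts to look and compute and a tool call to move; the robot and the scene stay as the last step left them, time stands still between calls to the robot, and variables do not carry over. Pictures are saved under pics/ and viewed, at most 10 in all, crops included, and the job is handed in when it is done.

Besides the shell and the picture viewer there is one more tool, called by a JSON object that holds its "fn" and its "kwargs", one argument or row to a line. carry_out: Moves the arm, as the interface text tells. Scaled input: -1 to 1 covers 30 cm each way for a shift and pi/4 rad each way for a turn. Its arguments: {"type":"object","properties":{"translation":{"type":"array"},"rotation":{"type":"array"},"gripper":{"type":"array"},"grip_force":{"type":"number"}},"required":["translation","rotation","gripper"]}

```bash
mkdir -p pics; cat > h.py <<'E'
import numpy as np, cv2
from plant import arm
def cam(n):
    c=arm.camera_params(n); return np.array(c["mtx"]),np.array(c["R"]),np.array(c["t"]).ravel()
def snap(n,f):
    p,d=arm.snapshot(n); cv2.imwrite(f"pics/{f}.png",p[:,:,::-1]); np.save(f"pics/{f}.npy",d); return p,d
def ray(n,uv,z):
    K,R,t=cam(n); d=R.T@np.linalg.solve(K,[*uv,1]); o=-R.T@t; return o+d*(z-o[2])/d[2]
def proj(n,X):
    K,R,t=cam(n); q=K@(R@np.array(X)+t); return q[:2]/q[2]
def cloud(n,d):
    K,R,t=cam(n); v,u=np.mgrid[:400,:640]; P=np.stack([(u-K[0,2])/K[0,0]*d,(v-K[1,2])/K[1,1]*d,d],-1)
    return (P-t)@R
E
python3 - <<'E'
from h import *
s=arm.sense(); print(s["time"],s["ee_pos"],s["tool_rot"],arm.grip_point_offset,s["wrist_force"])
for n in("scene","top"):
    snap(n,n+"0"); K,R,t=cam(n); print(n,-R.T@t,K[0,0])
E
```

```text
0.0 [0.27764507 0.55933263 0.20684231] [[-8.95713447e-01  4.44630985e-01 -8.41837467e-04]
 [ 4.44631780e-01  8.95711636e-01 -1.80168829e-03]
 [-4.70428257e-05 -1.98810412e-03 -9.99998023e-01]] 0.0187 [-0.22417046 -0.36786151 -0.49849612]
scene [ 0.41381303 -0.24527117  1.17016623] 392.5762413604223
top [0.29777844 0.06469787 1.56470365] 445.18797552299225
```

View pics/scene0.png

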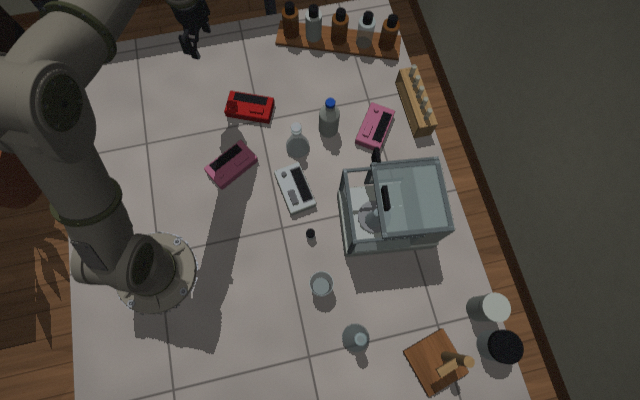

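View pics/top0.png

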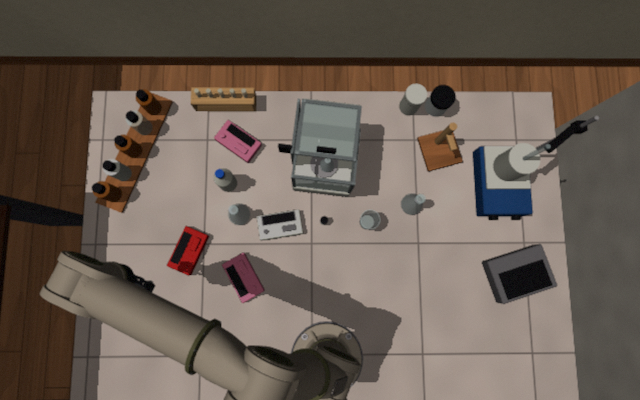

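The top view (up = +x, left = +y) shows the balance at about (326,150), the black top tab at (326,150), the side tab at (285,149), and the white terminal at (280,225). The look-alikes are two pink terminals at (238,140) and (243,277), and a red one at (188,250). Only the white one at (280,225) fits the description: white, in front of the balance. I'll measure it and confirm in a crop.

```bash
python3 - <<'E'
from h import *
a=cv2.imread("pics/top0.png"); b=cv2.imread("pics/scene0.png")
c1=cv2.resize(a[200:250,245:335],None,fx=4.4,fy=4.4,interpolation=cv2.INTER_CUBIC)
c2=cv2.resize(a[95:200,270:370],None,fx=3.5,fy=3.5,interpolation=cv2.INTER_CUBIC)
c3=cv2.resize(b[140:260,265:460],None,fx=2,fy=2,interpolation=cv2.INTER_CUBIC)
can=np.zeros((600,800,3),np.uint8)
for c,(y,x) in((c1,(0,0)),(c2,(225,0)),(c3,(225,400))): 
    c=c[:600-y,:800-x]; can[y:y+c.shape[0],x:x+c.shape[1]]=c
cv2.imwrite("pics/crop1.png",can)
def blobs(im,mask,box,name,zs,mn=15):
    x0,y0,x1,y1=box; m=np.zeros(mask.shape,np.uint8); m[y0:y1,x0:x1]=mask[y0:y1,x0:x1]
    n,l,st,ce=cv2.connectedComponentsWithStats(m)
    for i in range(1,n):
        if st[i,4]<mn: continue
        cs,_=cv2.findContours((l==i).astype(np.uint8),0,2)
        r=cv2.minAreaRect(cs[0])
        print(name,st[i].tolist(),ce[i].round(1),"rect",np.round(r[0],1),np.round(r[1],1),round(r[2],1),[ray(im,r[0],z).round(4)[:2].tolist() for z in zs])
for im,p,bt,bs in(("top",a,(255,200,310,245),(275,140,345,160)),("scene",b,(270,160,320,216),(365,145,395,215))):
    g=p.max(2).astype(int); sat=g-p.min(2)
    blobs(im,((g>125)&(sat<30)).astype(np.uint8),bt,im+" white",[.034],100)
    blobs(im,(g<45).astype(np.uint8),bs,im+" black",[.225,.258])
    blobs(im,(g<60).astype(np.uint8),bt,im+" dark",[.034])
# depth: clouds of points at heights
for im in("top","scene"):
    P=cloud(im,np.load(f"pics/{im}0.npy"))
    for nm,lo,hi in(("z.25-.265",.248,.268),("term",.028,.045)):
        m=(P[...,2]>lo)&(P[...,2]<hi)
        if nm=="term":
            m&=(P[...,0]>.3)&(P[...,0]<.6)&(P[...,1]>0)&(P[...,1]<.35)
        else: m&=(P[...,0]>.5)&(P[...,0]<1)&(abs(P[...,1])<.3)
        q=P[m]; 
        if len(q): print(im,nm,len(q),q.min(0).round(3),q.max(0).round(3),np.median(q,0).round(3))
E
```

```text
top white [255, 200, 55, 45, 1777] [282.1 221.7] rect [282. 222.] [44. 54.] 90.0 [[0.4579, 0.1512]]
top black [279, 144, 13, 9, 88] [284.6 147.9] rect [284.7 148.1] [12.3  7.3] 7.1 [[0.6676, 0.1335], [0.6585, 0.1318]]
top black [317, 147, 19, 7, 95] [325.8 149.8] rect [325.9 149.8] [18.3  5. ] 6.3 [[0.6622, 0.0057], [0.6532, 0.0072]]
top dark [263, 212, 32, 13, 259] [278.3 217.9] rect [278.2 217.9] [ 8.2 31.6] 80.9 [[0.4721, 0.1645]]
scene white [270, 160, 50, 56, 1625] [295.5 184.4] rect [294.5 187.5] [55. 49.] 90.0 [[0.4496, 0.1566]]
scene white [270, 177, 8, 39, 177] [272.4 201.7] rect [273.5 196. ] [ 7. 38.] 0.0 [[0.3817, 0.1438]]
scene black [371, 148, 10, 15, 106] [375.7 155.3] rect [375.2 155.1] [14.3  8.7] 84.3 [[0.6687, 0.1307], [0.6598, 0.1176]]
scene black [365, 170, 7, 14, 60] [368.1 176.5] rect [368.1 176.5] [ 4.4 14.2] 18.4 [[0.6349, 0.0766], [0.6272, 0.0653]]
scene black [381, 186, 9, 25, 152] [385.1 197.9] rect [385.1 197.9] [24.5  6.2] 80.5 [[0.6618, 0.0113], [0.6532, 0.0023]]
scene dark [291, 168, 21, 33, 325] [301.1 184.1] rect [301.  184.1] [33.7  9.7] 66.8 [[0.4715, 0.1631]]
top z.25-.265 91 [ 0.648 -0.023  0.248] [0.666 0.034 0.264] [0.657 0.007 0.258]
top term 1446 [0.302 0.002 0.028] [0.598 0.348 0.045] [0.447 0.185 0.036]
scene z.25-.265 131 [ 0.648 -0.023  0.249] [0.665 0.036 0.263] [0.656 0.005 0.258]
scene term 1751 [0.3   0.    0.028] [0.599 0.35  0.045] [0.446 0.182 0.035]
```

View pics/crop1.png

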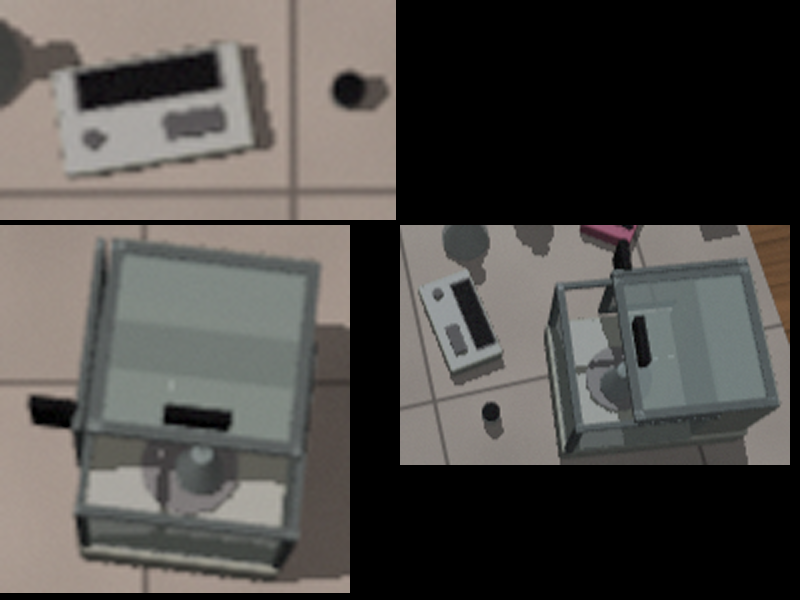

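The crop confirms the white terminal. Its tare bar is at px (289.3,228) and its round power key at (266.1,231.4), both on the robot's side, with the screen on the far side. The black tabs are on the top panel and side door, both open towards the back, and the balance yaw is about −6°. I'll raise, shut the fingers and align the tool with the balance.

{"fn": "carry_out", "kwargs": {
  "translation": [
    [0, 0, -0.15],
    [0, 0, -0.3],
    [0, 0, -0.36],
    [0, 0, -0.36],
    [0, 0, -0.36],
    [0, 0, -0.36]
  ],
  "rotation": [
    [0, 0, -0.15],
    [0, 0, -0.3],
    [0, 0, -0.45],
    [0, 0, -0.45],
    [0, 0, -0.45],
    [0, 0, -0.45]
  ],
  "gripper": [1, 1, 1, 1, 1, 1],
  "grip_force": 20
}}

```text
time: 0.6
ee_pos: [0.2778, 0.5595, 0.3148]
tool_rot: [[-0.994, 0.108, -0.001], [0.108, 0.994, -0.001], [0.001, -0.002, -1.0]]
wrist_force: [-0.1, 0.3, -0.2]
opening: 0.143
grip_force: 0.0
```

```bash
cat >> h.py <<'E'
def plan(goal):
    s=arm.sense(); R=np.array(s["tool_rot"]); p=np.array(s["ee_pos"])
    print("t",round(s["time"],2),"p",p.round(4),"f",np.round(s["wrist_force"],1),"yaw_y",np.degrees(np.arctan2(R[1,1],R[0,1])).round(2),"tilt",R[:,2].round(3),"op",s["opening"])
    if goal is not None: print("units to goal",(R.T@(np.array(goal)-p)/.3).round(3))
E
python3 - <<'E'
from h import *
plan([.717,.132,.310])
# panel/base orientation + terminal axes from crop pixels
def P(n,u,z): return ray(n,u,z)[:2]
bk=[P("top",(270+x/3.5,95+(y-225)/3.5),.229) for x,y in((112,243),(318,263))]; d=bk[0]-bk[1]; print("panel back edge yaw",np.degrees(np.arctan2(-d[0],d[1])),np.hypot(*d))
a=P("top",(289.3,228),.042);b=P("top",(266.1,231.4),.042);a2=P("scene",(265+56/2,140+(338-225)/2),.042);b2=P("scene",(265+38/2,140+(294-225)/2),.042)
print("tare",a,a2,"power",b,b2,"dist",np.hypot(*(a-b)),np.hypot(*(a2-b2)))
E
```

```text
t 0.6 p [0.2778 0.5595 0.3148] f [-0.1  0.3 -0.2] yaw_y 83.79 tilt [-0.001 -0.001 -1.   ] op 0.14314716891021942
units to goal [-1.61  -1.258  0.017]
panel back edge yaw -5.7265409518869825 0.18586854572151187
tare [0.43633668 0.12564851] [0.43900972 0.12653288] power [0.42498635 0.20484099] [0.42665683 0.20229092] dist 0.08000173628949986 0.07675854381914538
```

{"fn": "carry_out", "kwargs": {
  "translation": [
    [-0.8, -0.63, 0],
    [-0.8, -0.63, 0],
    [-0.8, -0.63, 0],
    [-0.8, -0.63, 0],
    [-0.8, -0.63, 0],
    [-0.8, -0.63, 0],
    [-0.8, -0.63, 0],
    [-0.8, -0.63, 0],
    [-0.8, -0.63, 0],
    [-0.8, -0.63, 0]
  ],
  "rotation": [
    [0, 0, 0],
    [0, 0, 0],
    [0, 0, 0],
    [0, 0, 0],
    [0, 0, 0],
    [0, 0, 0],
    [0, 0, 0],
    [0, 0, 0],
    [0, 0, 0],
    [0, 0, 0]
  ],
  "gripper": [1, 1, 1, 1, 1, 1, 1, 1, 1, 1]
}}

```text
time: 1.43
ee_pos: [0.4965, 0.3449, 0.314]
tool_rot: [[-0.994, 0.111, -0.003], [0.111, 0.994, -0.002], [0.002, -0.002, -1.0]]
wrist_force: [-0.3, 0.4, 0.6]
opening: 0.001
grip_force: 0.0
```

{"fn": "carry_out", "kwargs": {
  "translation": [
    [-0.81, -0.63, 0],
    [-0.81, -0.63, 0],
    [-0.81, -0.63, 0],
    [-0.81, -0.63, 0],
    [-0.81, -0.63, 0],
    [-0.81, -0.63, 0],
    [-0.81, -0.63, 0],
    [-0.81, -0.63, 0],
    [-0.81, -0.63, 0],
    [-0.81, -0.63, 0],
    [-0.81, -0.63, 0],
    [-0.81, -0.63, 0]
  ],
  "rotation": [
    [0, 0, 0],
    [0, 0, 0],
    [0, 0, 0],
    [0, 0, 0],
    [0, 0, 0],
    [0, 0, 0],
    [0, 0, 0],
    [0, 0, 0],
    [0, 0, 0],
    [0, 0, 0],
    [0, 0, 0],
    [0, 0, 0]
  ],
  "gripper": [1, 1, 1, 1, 1, 1, 1, 1, 1, 1, 1, 1]
}}

```text
time: 2.43
ee_pos: [0.7167, 0.1351, 0.316]
tool_rot: [[-0.995, 0.104, -0.0], [0.104, 0.995, 0.001], [0.001, 0.001, -1.0]]
wrist_force: [-0.6, 0.3, 0.9]
opening: -0.002
grip_force: 0.0
```

```bash
python3 - <<'E'
from h import *
plan([.717,.132,.195]); snap("top","top1")
a=cv2.imread("pics/top1.png"); b=cv2.imread("pics/scene0.png")
p,_=snap("scene","scene1")
c=cv2.resize(p[110:270,260:470,::-1],None,fx=3,fy=3); cv2.imwrite("pics/crop2.png",c)
E
```

```text
t 2.43 p [0.7167 0.1351 0.316 ] f [-0.6  0.3  0.9] yaw_y 84.04 tilt [-0.     0.001 -1.   ] op -0.001829249428277988
units to goal [-0.002 -0.011  0.403]
```

View pics/crop2.png

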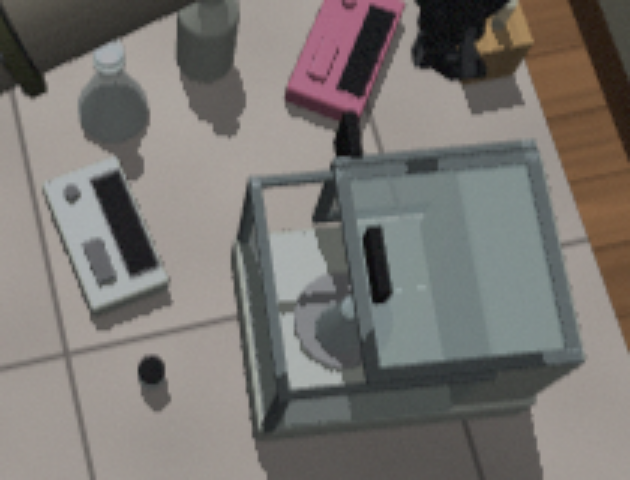

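The crop shows the gripper (about (450,40)) standing behind the side tab (348,135), clear of it. I'll lower beside the door.

{"fn": "carry_out", "kwargs": {
  "translation": [
    [0, 0, 0.1],
    [0, 0, 0.2],
    [0, 0, 0.3],
    [0, -0.005, 0.4],
    [0, -0.005, 0.4],
    [0, -0.005, 0.4]
  ],
  "rotation": [
    [0, 0, 0],
    [0, 0, 0],
    [0, 0, 0],
    [0, 0, 0],
    [0, 0, 0],
    [0, 0, 0]
  ],
  "gripper": [1, 1, 1, 1, 1, 1]
}}

```text
time: 3.03
ee_pos: [0.716, 0.1316, 0.1949]
tool_rot: [[-0.994, 0.106, -0.004], [0.106, 0.994, -0.0], [0.004, -0.001, -1.0]]
wrist_force: [0.7, 0.2, 1.3]
opening: 0.001
grip_force: 0.0
```

{"fn": "carry_out", "kwargs": {
  "translation": [
    [0.03, 0, 0],
    [0.06, 0, 0],
    [0.08, 0, 0],
    [0.1, 0, 0],
    [0.12, 0, 0],
    [0.14, 0, 0],
    [0.16, 0, 0],
    [0.18, 0, 0],
    [0.2, 0, 0],
    [0.22, 0, 0],
    [0.24, 0, 0],
    [0.26, 0, 0]
  ],
  "rotation": [
    [0, 0, 0],
    [0, 0, 0],
    [0, 0, 0],
    [0, 0, 0],
    [0, 0, 0],
    [0, 0, 0],
    [0, 0, 0],
    [0, 0, 0],
    [0, 0, 0],
    [0, 0, 0],
    [0, 0, 0],
    [0, 0, 0]
  ],
  "gripper": [1, 1, 1, 1, 1, 1, 1, 1, 1, 1, 1, 1]
}}

```text
time: 4.03
ee_pos: [0.6413, 0.1405, 0.1992]
tool_rot: [[-0.994, 0.106, 0.006], [0.106, 0.994, 0.003], [-0.006, 0.003, -1.0]]
wrist_force: [2.4, 2.6, 7.7]
opening: -0.0
grip_force: 3.5
```

```bash
python3 - <<'E'
from h import *
plan(None)
p,_=snap("scene","scene2");q,_=snap("top","top2")
plan(None)
c=cv2.resize(p[110:270,260:470,::-1],None,fx=2.5,fy=2.5); d=cv2.resize(q[90:210,260:370,::-1],None,fx=2.5,fy=2.5)
can=np.zeros((400,800,3),np.uint8); can[:400,:525]=c; can[:300,525:800]=d; cv2.imwrite("pics/crop3.png",can)
E
```

```text
t 4.03 p [0.6413 0.1405 0.1992] f [2.4 2.6 7.7] yaw_y 83.9 tilt [ 0.006  0.003 -1.   ] op -0.00014455277226410167
t 4.13 p [0.6405 0.1405 0.1989] f [1.9 1.3 4.6] yaw_y 83.92 tilt [ 0.005  0.002 -1.   ] op -0.0009070847306736012
```

View pics/crop3.png

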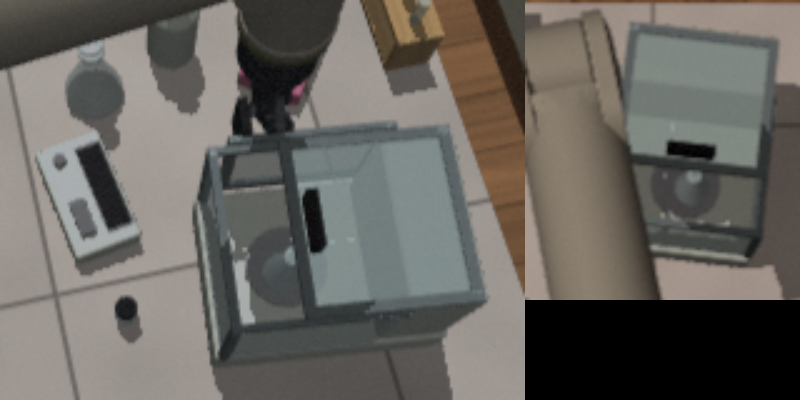

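The fingers are behind the side tab (crop (240,118)), the door has moved forward, and nothing else is touched. I'll keep pushing.

{"fn": "carry_out", "kwargs": {
  "translation": [
    [0.015, 0, 0],
    [0.03, 0, 0],
    [0.045, 0, 0],
    [0.06, 0, 0],
    [0.075, 0, 0],
    [0.09, 0, 0],
    [0.1, 0, 0],
    [0.11, 0, 0],
    [0.11, 0, 0]
  ],
  "rotation": [
    [0, 0, 0],
    [0, 0, 0],
    [0, 0, 0],
    [0, 0, 0],
    [0, 0, 0],
    [0, 0, 0],
    [0, 0, 0],
    [0, 0, 0],
    [0, 0, 0]
  ],
  "gripper": [1, 1, 1, 1, 1, 1, 1, 1, 1]
}}

```text
time: 4.88
ee_pos: [0.6117, 0.1421, 0.2016]
tool_rot: [[-0.994, 0.109, 0.013], [0.109, 0.994, 0.002], [-0.013, 0.003, -1.0]]
wrist_force: [8.4, -1.9, 13.7]
opening: 0.001
grip_force: 6.8
```

{"fn": "carry_out", "kwargs": {
  "translation": [
    [0.01, 0, 0],
    [0.02, 0, 0],
    [0.03, 0, 0],
    [0.03, 0, 0]
  ],
  "rotation": [
    [0, 0, 0],
    [0, 0, 0],
    [0, 0, 0],
    [0, 0, 0]
  ],
  "gripper": [1, 1, 1, 1]
}}

```text
time: 5.22
ee_pos: [0.6026, 0.1432, 0.2016]
tool_rot: [[-0.994, 0.108, 0.013], [0.109, 0.994, 0.002], [-0.013, 0.003, -1.0]]
wrist_force: [7.8, -2.2, 13.5]
opening: 0.001
grip_force: 7.4
```

```bash
python3 - <<'E'
from h import *
p,_=snap("scene","scene3"); plan(None)
c=cv2.resize(p[110:270,330:470,::-1],None,fx=3.5,fy=3.5); cv2.imwrite("pics/crop4.png",c)
E
```

```text
t 5.27 p [0.6026 0.1432 0.2016] f [ 8.7 -0.9 14.4] yaw_y 83.77 tilt [ 0.013  0.002 -1.   ] op 0.000631426364985415
```

View pics/crop4.png

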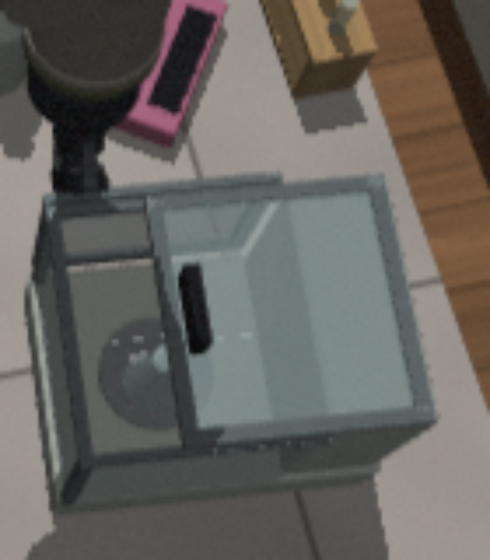

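The door is nearly at the front post (crop (50,200)) and still moving with the finger. I'll push on until it stops.

{"fn": "carry_out", "kwargs": {
  "translation": [
    [0.01, 0, 0],
    [0.02, 0, 0],
    [0.03, 0, 0],
    [0.03, 0, 0]
  ],
  "rotation": [
    [0, 0, 0],
    [0, 0, 0],
    [0, 0, 0],
    [0, 0, 0]
  ],
  "gripper": [1, 1, 1, 1]
}}

```text
time: 5.6
ee_pos: [0.5935, 0.1443, 0.2015]
tool_rot: [[-0.994, 0.108, 0.013], [0.108, 0.994, 0.002], [-0.013, 0.004, -1.0]]
wrist_force: [6.4, -1.8, 14.8]
opening: 0.003
grip_force: 7.0
```

{"fn": "carry_out", "kwargs": {
  "translation": [
    [0.01, 0, 0],
    [0.02, 0, 0],
    [0.02, 0, 0],
    [0.02, 0, 0]
  ],
  "rotation": [
    [0, 0, 0],
    [0, 0, 0],
    [0, 0, 0],
    [0, 0, 0]
  ],
  "gripper": [1, 1, 1, 1]
}}

```text
time: 5.93
ee_pos: [0.583, 0.1454, 0.1965]
tool_rot: [[-0.994, 0.107, 0.0], [0.107, 0.994, 0.0], [-0.0, 0.0, -1.0]]
wrist_force: [0.4, -0.5, -1.5]
opening: 0.001
grip_force: 0.0
```

```bash
python3 - <<'E'
from h import *
p,_=snap("scene","scene4"); q,_=snap("top","top4"); plan(None)
c=cv2.resize(p[120:230,310:430,::-1],None,fx=4,fy=4); d=cv2.resize(q[120:210,260:340,::-1],None,fx=3.75,fy=3.75)
can=np.zeros((440,800,3),np.uint8); can[:440,:480]=c; can[:d.shape[0],490:490+d.shape[1]]=d; cv2.imwrite("pics/crop5.png",can)
print(proj("scene",[.583,.1454,.1965]))
E
```

```text
t 6.03 p [0.5828 0.1453 0.1956] f [ 0.4 -0.1  0.8] yaw_y 83.86 tilt [-0.001 -0.    -1.   ] op -0.005360512942698403
[341.35711686 160.96269004]
```

View pics/crop5.png

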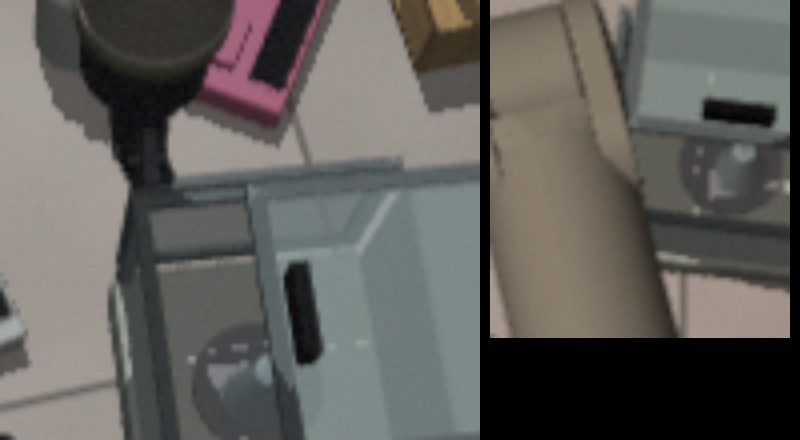

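The door's rear corner is at the same pixel, about (410,160), as in the previous view, so the finger moved without the door. I need the balance-frame numbers.

```bash
python3 - <<'E'
from h import *
psi=-.106; ex=np.array([np.cos(psi),np.sin(psi)]); ey=np.array([-np.sin(psi),np.cos(psi)])
T=np.array([.6565,.006])
for u in((292.9,177),(323.9,180.3),(354.9,183.6)):
    r=ray("top",u,.22)[:2]-T; print("front frame rel tab",(r@ex).round(4),(r@ey).round(4))
for f in("scene0","scene2","scene3","scene4"):
    P=cloud("scene",np.load(f"pics/{f}.npy")); q=P[...,:2]-T; X=q@ex; Y=q@ey; Z=P[...,2]
    m=(Z>.205)&(Z<.226)&(Y>.098)&(Y<.113)&(X>-.15)&(X<.3)
    print(f,"door X",np.percentile(X[m],[1,50,99]).round(3), "Y",Y[m].mean().round(3),m.sum())
    m=(Y>.116)&(Y<.152)&(Z>.15)&(Z<.29)&(X>-.15)&(X<.15)
    for zb in(.16,.18,.2,.218,.23,.25,.27):
        k=m&(abs(Z-zb)<.01)
        if k.sum()>3: print("   z",zb,k.sum(),"X",X[k].min().round(3),X[k].max().round(3),"Y",Y[k].min().round(3),Y[k].max().round(3))
s=arm.sense();r=np.array(s["ee_pos"][:2])-T;print("tcp",r@ex,r@ey,s["joint_positions"])
E
```

```text
front frame rel tab -0.0894 0.093
front frame rel tab -0.0898 -0.0029
front frame rel tab -0.0901 -0.0989
scene0 door X [-0.083  0.064  0.162] Y 0.104 256
   z 0.16 4 X -0.001 0.001 Y 0.132 0.15
   z 0.18 13 X -0.001 0.0 Y 0.126 0.149
   z 0.2 15 X -0.001 0.001 Y 0.122 0.149
   z 0.218 65 X -0.001 0.012 Y 0.116 0.15
   z 0.23 53 X -0.0 0.012 Y 0.116 0.15
scene2 door X [-0.083  0.012  0.11 ] Y 0.105 253
   z 0.18 10 X -0.053 -0.052 Y 0.126 0.149
   z 0.2 13 X -0.053 -0.052 Y 0.12 0.144
   z 0.218 66 X -0.053 -0.039 Y 0.116 0.152
   z 0.23 68 X -0.053 -0.038 Y 0.116 0.152
   z 0.25 9 X -0.042 -0.038 Y 0.122 0.14
   z 0.27 13 X -0.045 -0.036 Y 0.116 0.146
scene3 door X [-0.089 -0.008  0.089] Y 0.105 248
   z 0.18 9 X -0.076 -0.075 Y 0.124 0.146
   z 0.2 7 X -0.076 -0.075 Y 0.116 0.145
   z 0.218 6 X -0.076 -0.074 Y 0.117 0.126
   z 0.23 8 X -0.081 -0.074 Y 0.117 0.137
   z 0.25 4 X -0.081 -0.078 Y 0.124 0.138
   z 0.27 6 X -0.083 -0.076 Y 0.116 0.123
scene4 door X [-0.088 -0.004  0.088] Y 0.105 241
   z 0.218 6 X -0.1 -0.064 Y 0.125 0.134
   z 0.23 9 X -0.1 -0.064 Y 0.124 0.134
   z 0.27 9 X -0.103 -0.094 Y 0.116 0.141
tcp -0.08802566360428699 0.13072892958958052 [-0.44750058  0.33763681  0.19683357  1.46749525 -0.06666684  1.34405479
  1.21725081]
```

From depth, the side tab moved 75 mm (front face X −0.001 → −0.076) and its rear edge is unchanged between the last two views. So the door seems to be at its stop, and the finger slipped past the tab. I'll step away from the tab, rise and check.

{"fn": "carry_out", "kwargs": {
  "translation": [
    [0.03, 0.02, 0],
    [0.03, 0.02, 0],
    [0.03, 0.02, -0.1],
    [0.03, 0.02, -0.2],
    [0.03, 0.02, -0.3],
    [0.03, 0.02, -0.36],
    [0.03, 0.1, -0.36],
    [0.03, 0.2, -0.36],
    [0.03, 0.3, -0.36],
    [0.03, 0.4, -0.36],
    [0.03, 0.4, -0.36],
    [0.03, 0.4, -0.36]
  ],
  "rotation": [
    [0, 0, 0],
    [0, 0, 0],
    [0, 0, 0],
    [0, 0, 0],
    [0, 0, 0],
    [0, 0, 0],
    [0, 0, 0],
    [0, 0, 0],
    [0, 0, 0],
    [0, 0, 0],
    [0, 0, 0],
    [0, 0, 0]
  ],
  "gripper": [1, 1, 1, 1, 1, 1, 1, 1, 1, 1, 1, 1]
}}

```text
time: 7.03
ee_pos: [0.5859, 0.2684, 0.3026]
tool_rot: [[-0.995, 0.102, -0.002], [0.102, 0.995, -0.0], [0.002, -0.0, -1.0]]
wrist_force: [0.7, -0.5, -0.1]
opening: 0.001
grip_force: 0.0
```

```bash
cat >> h.py <<'E'
psi=-.106; ex=np.array([np.cos(psi),np.sin(psi)]); ey=np.array([-np.sin(psi),np.cos(psi)])
T=np.array([.6565,.006])
def tabs(im,f):
    P=cloud(im,np.load(f"pics/{f}.npy")); q=P[...,:2]-T; X=q@ex; Y=q@ey; Z=P[...,2]
    def r(nm,m): print(f,nm,m.sum(),"X",np.percentile(X[m],[2,50,98]).round(4) if m.sum() else "","Y",np.percentile(Y[m],[2,98]).round(3) if m.sum() else "")
    b=(X>-.13)&(X<.2)
    r("door edge",b&(Z>.205)&(Z<.226)&(Y>.098)&(Y<.113))
    r("side tab",b&(Z>.17)&(Z<.232)&(Y>.118)&(Y<.152))
    r("top tab",b&(Z>.246)&(Z<.262)&(abs(Y)<.04))
E
python3 - <<'E'
from h import *
plan(None)
p,_=snap("scene","scene5"); q,_=snap("top","top5")
tabs("scene","scene0");tabs("top","top0");tabs("scene","scene5");tabs("top","top5")
c=cv2.resize(p[130:260,320:460,::-1],None,fx=3.4,fy=3.4); d=cv2.resize(q[90:210,270:370,::-1],None,fx=3.1,fy=3.1)
can=np.zeros((445,800,3),np.uint8); can[:c.shape[0],:c.shape[1]]=c; can[:d.shape[0],485:485+d.shape[1]]=d; cv2.imwrite("pics/crop6.png",can)
E
```

```text
t 7.03 p [0.5859 0.2684 0.3026] f [ 0.7 -0.5 -0.1] yaw_y 84.13 tilt [-0.002 -0.    -1.   ] op 0.0008358131903796231
scene0 door edge 256 X [-0.0762  0.0644  0.1602] Y [0.098 0.11 ]
scene0 side tab 89 X [-0.0007  0.0005  0.0108] Y [0.119 0.149]
scene0 top tab 134 X [-0.0057 -0.0007  0.0061] Y [-0.029  0.028]
top0 door edge 161 X [-0.0124  0.0702  0.1639] Y [0.099 0.109]
top0 side tab 81 X [0.    0.002 0.013] Y [0.118 0.148]
top0 top tab 87 X [-0.0049  0.      0.0079] Y [-0.029  0.028]
scene5 door edge 260 X [-0.0877 -0.0126  0.0863] Y [0.099 0.111]
scene5 side tab 79 X [-0.0757 -0.0728 -0.0642] Y [0.119 0.15 ]
scene5 top tab 134 X [-0.0057 -0.0009  0.006 ] Y [-0.028  0.029]
top5 door edge 164 X [-0.0878 -0.0057  0.0874] Y [0.1  0.11]
top5 side tab 74 X [-0.0749 -0.0727 -0.0634] Y [0.119 0.15 ]
top5 top tab 76 X [-0.0052  0.      0.0076] Y [-0.029  0.028]
```

View pics/crop6.png

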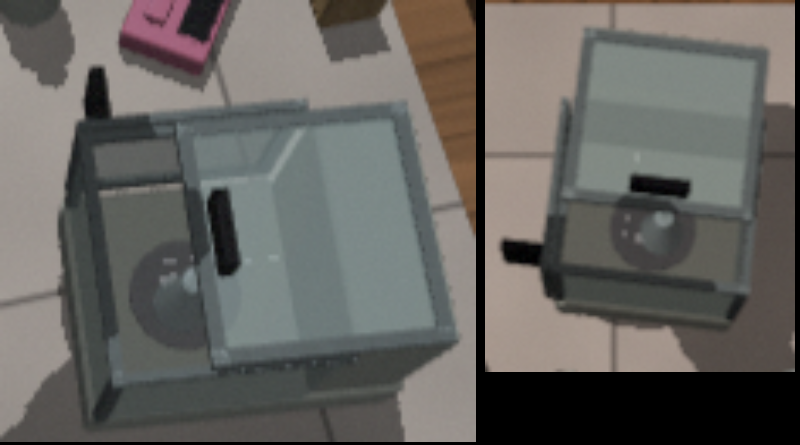

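The view shows the side door against the front post: tab at crop (95,90), front edge at X −0.088 against the post at −0.0895. The top panel is still open, with its tab at (225,230). I'll go behind the top tab.

{"fn": "carry_out", "kwargs": {
  "translation": [
    [-0.48, 0, 0],
    [-0.48, 0, 0],
    [-0.48, 0, 0],
    [-0.48, -0.2, 0],
    [-0.48, -0.4, 0],
    [-0.48, -0.84, 0],
    [-0.48, -0.84, 0],
    [-0.48, -0.84, 0],
    [-0.48, -0.84, 0],
    [-0.48, -0.84, 0],
    [-0.48, -0.84, 0],
    [-0.48, -0.84, 0]
  ],
  "rotation": [
    [0, 0, 0],
    [0, 0, 0],
    [0, 0, 0],
    [0, 0, 0],
    [0, 0, 0],
    [0, 0, 0],
    [0, 0, 0],
    [0, 0, 0],
    [0, 0, 0],
    [0, 0, 0],
    [0, 0, 0],
    [0, 0, 0]
  ],
  "gripper": [1, 1, 1, 1, 1, 1, 1, 1, 1, 1, 1, 1]
}}

```text
time: 8.13
ee_pos: [0.703, -0.0024, 0.3045]
tool_rot: [[-0.994, 0.11, 0.001], [0.11, 0.994, -0.0], [-0.001, 0.0, -1.0]]
wrist_force: [0.1, 0.4, 0.5]
opening: -0.0
grip_force: 0.0
```

{"fn": "carry_out", "kwargs": {
  "translation": [
    [0, 0, 0],
    [0, 0, 0],
    [0, 0, 0]
  ],
  "rotation": [
    [0, 0, 0],
    [0, 0, 0],
    [0, 0, 0]
  ],
  "gripper": [1, 1, 1]
}}

```text
time: 8.38
ee_pos: [0.7033, 0.0012, 0.3037]
tool_rot: [[-0.994, 0.105, -0.0], [0.105, 0.994, 0.0], [0.0, 0.0, -1.0]]
wrist_force: [0.0, -0.0, 0.3]
opening: 0.003
grip_force: 0.0
```

```bash
python3 - <<'E'
from h import *
plan([.7035,.001,.239])
E
```

```text
t 8.38 p [0.7033 0.0012 0.3037] f [ 0.  -0.   0.3] yaw_y 83.98 tilt [-0.  0. -1.] op 0.002921401198188815
units to goal [-0.001 -0.001  0.216]
```

{"fn": "carry_out", "kwargs": {
  "translation": [
    [0, 0, 0.08],
    [0, 0, 0.15],
    [0, 0, 0.19],
    [0, 0, 0.215],
    [0, 0, 0.215],
    [0, 0, 0.215]
  ],
  "rotation": [
    [0, 0, 0],
    [0, 0, 0],
    [0, 0, 0],
    [0, 0, 0],
    [0, 0, 0],
    [0, 0, 0]
  ],
  "gripper": [1, 1, 1, 1, 1, 1]
}}

```text
time: 8.88
ee_pos: [0.7034, 0.0001, 0.2397]
tool_rot: [[-0.994, 0.106, -0.0], [0.106, 0.994, -0.0], [0.0, -0.0, -1.0]]
wrist_force: [0.7, -0.4, 1.1]
opening: -0.0
grip_force: 0.0
```

{"fn": "carry_out", "kwargs": {
  "translation": [
    [0.03, 0, 0],
    [0.06, 0, 0],
    [0.08, 0, 0],
    [0.1, 0, 0],
    [0.12, 0, 0],
    [0.14, 0, 0],
    [0.16, 0, 0],
    [0.18, 0, 0],
    [0.2, 0, 0],
    [0.22, 0, 0],
    [0.24, 0, 0],
    [0.26, 0, 0]
  ],
  "rotation": [
    [0, 0, 0],
    [0, 0, 0],
    [0, 0, 0],
    [0, 0, 0],
    [0, 0, 0],
    [0, 0, 0],
    [0, 0, 0],
    [0, 0, 0],
    [0, 0, 0],
    [0, 0, 0],
    [0, 0, 0],
    [0, 0, 0]
  ],
  "gripper": [1, 1, 1, 1, 1, 1, 1, 1, 1, 1, 1, 1]
}}

```text
time: 9.88
ee_pos: [0.6251, 0.0079, 0.2394]
tool_rot: [[-0.994, 0.107, -0.0], [0.107, 0.994, -0.0], [0.0, -0.0, -1.0]]
wrist_force: [0.4, 0.2, 0.1]
opening: -0.0
grip_force: 0.0
```

```bash
python3 - <<'E'
from h import *
snap("scene","scene6"); plan(None); tabs("scene","scene6")
E
```

```text
t 9.93 p [0.6245 0.0081 0.2397] f [ 1.2 -0.3  1.1] yaw_y 83.85 tilt [-0.  0. -1.] op 0.0018376083877990766
scene6 door edge 30 X [-0.089  -0.0665 -0.0473] Y [0.098 0.104]
scene6 side tab 0 X  Y 
scene6 top tab 16 X [-0.0012  0.0029  0.006 ] Y [-0.028 -0.009]
```

```bash
python3 - <<'E'
from h import *
p=cv2.imread("pics/scene6.png"); q,_=snap("top","top6"); q=q[:,:,::-1]; tabs("top","top6")
c=cv2.resize(p[110:260,320:460],None,fx=3.4,fy=3.4); d=cv2.resize(q[90:210,270:370],None,fx=3.1,fy=3.1)
can=np.zeros((510,800,3),np.uint8); can[:c.shape[0],:c.shape[1]]=c; can[:d.shape[0],485:485+d.shape[1]]=d; cv2.imwrite("pics/crop7.png",can)
s=arm.sense(); print(proj("scene",s["ee_pos"]),proj("top",s["ee_pos"]))
P=cloud("scene",np.load("pics/scene6.npy")); qq=P[...,:2]-T; X=qq@ex; Y=qq@ey; Z=P[...,2]
m=(X>-.09)&(X<.0)&(abs(Y)<.05)
for lo in np.arange(.22,.33,.01):
    k=m&(Z>lo)&(Z<lo+.01); print(lo.round(2),k.sum(),X[k].min().round(3) if k.any() else"",X[k].max().round(3) if k.any() else"")
E
```

```text
top6 door edge 164 X [-0.0875 -0.0038  0.0879] Y [0.099 0.11 ]
top6 side tab 75 X [-0.0744 -0.0725 -0.0627] Y [0.119 0.15 ]
top6 top tab 0 X  Y 
[372.35798565 200.3594027 ] [325.46536001 160.34419185]
0.22 116 -0.09 -0.0
0.23 14 -0.02 -0.001
0.24 0  
0.25 1 -0.002 -0.002
0.26 2 -0.043 -0.042
0.27 9 -0.044 -0.039
0.28 7 -0.044 -0.043
0.29 2 -0.044 -0.039
0.3 6 -0.046 -0.039
0.31 24 -0.046 -0.03
0.32 15 -0.045 -0.032
0.33 22 -0.05 -0.022
```

View pics/crop7.png

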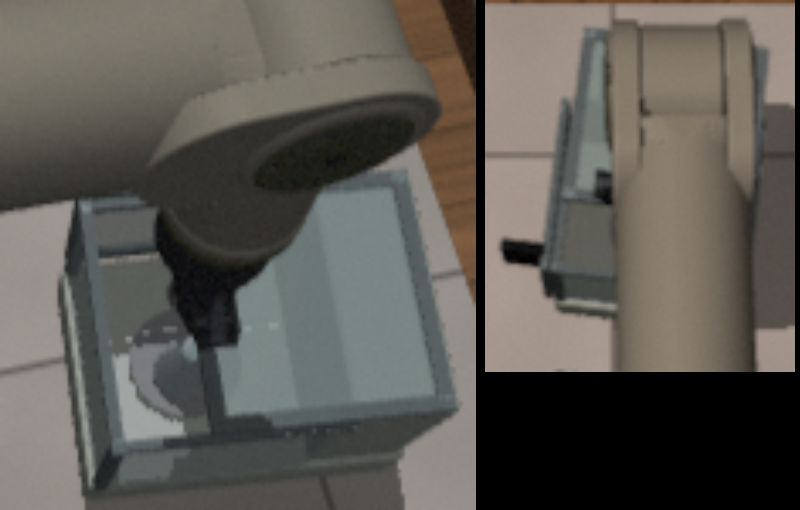

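The finger passed over the top tab, which is still at X≈0 (tab at crop (225,330)). The visible finger ends at about z 0.26 while the TCP reads 0.24, so the real fingertips are about 2 cm short of the reported TCP. That also explains the side slip. I'll go back behind the tab and lower with a force check.

{"fn": "carry_out", "kwargs": {
  "translation": [
    [0, 0, -0.06],
    [0, 0, -0.12],
    [-0.08, 0, -0.12],
    [-0.16, 0, -0.12],
    [-0.24, 0, -0.12],
    [-0.26, 0, -0.12],
    [-0.26, 0, -0.12],
    [-0.26, 0, -0.12]
  ],
  "rotation": [
    [0, 0, 0],
    [0, 0, 0],
    [0, 0, 0],
    [0, 0, 0],
    [0, 0, 0],
    [0, 0, 0],
    [0, 0, 0],
    [0, 0, 0]
  ],
  "gripper": [1, 1, 1, 1, 1, 1, 1, 1]
}}

```text
time: 10.65
ee_pos: [0.7031, -0.0006, 0.2747]
tool_rot: [[-0.994, 0.107, -0.001], [0.107, 0.994, -0.0], [0.001, -0.0, -1.0]]
wrist_force: [1.0, 0.3, -0.0]
opening: 0.003
grip_force: 0.0
```

{"fn": "carry_out", "kwargs": {
  "translation": [
    [0, 0, 0.05],
    [0, 0, 0.1],
    [0, 0, 0.13],
    [0, 0, 0.15],
    [0, 0, 0.17],
    [0, 0, 0.18],
    [0, 0, 0.18]
  ],
  "rotation": [
    [0, 0, 0],
    [0, 0, 0],
    [0, 0, 0],
    [0, 0, 0],
    [0, 0, 0],
    [0, 0, 0],
    [0, 0, 0]
  ],
  "gripper": [1, 1, 1, 1, 1, 1, 1]
}}

```text
time: 11.23
ee_pos: [0.703, -0.0003, 0.2211]
tool_rot: [[-0.994, 0.107, -0.001], [0.107, 0.994, 0.0], [0.001, -0.0, -1.0]]
wrist_force: [-1.1, 0.1, -0.4]
opening: 0.003
grip_force: 0.0
```

```bash
python3 - <<'E'
from h import *
snap("scene","scene7"); plan(None); tabs("scene","scene7")
P=cloud("scene",np.load("pics/scene7.npy")); s=arm.sense(); q=P-np.array(s["ee_pos"]); r=np.hypot(q[...,0],q[...,1])<.02
z=P[...,2][r]; print(np.histogram(z,np.arange(.2,.33,.01)))
E
```

```text
t 11.28 p [ 7.032e-01 -4.000e-04  2.216e-01] f [-0.6 -0.9  1.1] yaw_y 83.85 tilt [ 0.  0. -1.] op -0.0014041131802007716
scene7 door edge 0 X  Y 
scene7 side tab 0 X  Y 
scene7 top tab 152 X [-0.0056 -0.0001  0.039 ] Y [-0.028  0.029]
(array([ 0,  0, 79, 10,  0, 12, 14,  8,  6, 21,  6,  6]), array([0.2 , 0.21, 0.22, 0.23, 0.24, 0.25, 0.26, 0.27, 0.28, 0.29, 0.3 ,
       0.31, 0.32]))
```

The TCP reads 0.2216, below the panel face at 0.229, with no contact force. That confirms the fingers are about 2 cm short. I'll lower 6 mm more and push.

{"fn": "carry_out", "kwargs": {
  "translation": [
    [0, 0, 0.01],
    [0, 0, 0.02],
    [0, 0, 0.02]
  ],
  "rotation": [
    [0, 0, 0],
    [0, 0, 0],
    [0, 0, 0]
  ],
  "gripper": [1, 1, 1]
}}

```text
time: 11.53
ee_pos: [0.7032, -0.0005, 0.2148]
tool_rot: [[-0.994, 0.107, -0.001], [0.107, 0.994, -0.0], [0.001, -0.0, -1.0]]
wrist_force: [-0.1, 0.4, -0.5]
opening: 0.0
grip_force: 0.0
```

{"fn": "carry_out", "kwargs": {
  "translation": [
    [0.03, 0, 0],
    [0.06, 0, 0],
    [0.08, 0, 0],
    [0.1, 0, 0],
    [0.12, 0, 0],
    [0.14, 0, 0],
    [0.16, 0, 0],
    [0.18, 0, 0],
    [0.18, 0, 0]
  ],
  "rotation": [
    [0, 0, 0],
    [0, 0, 0],
    [0, 0, 0],
    [0, 0, 0],
    [0, 0, 0],
    [0, 0, 0],
    [0, 0, 0],
    [0, 0, 0],
    [0, 0, 0]
  ],
  "gripper": [1, 1, 1, 1, 1, 1, 1, 1, 1]
}}

```text
time: 12.28
ee_pos: [0.6485, 0.0056, 0.2157]
tool_rot: [[-0.994, 0.107, -0.0], [0.107, 0.994, 0.0], [0.0, 0.0, -1.0]]
wrist_force: [-0.4, 0.4, 0.3]
opening: -0.002
grip_force: 0.0
```

```bash
python3 - <<'E'
from h import *
snap("scene","scene8"); plan(None); tabs("scene","scene8")
E
```

```text
t 12.33 p [0.6488 0.0054 0.2156] f [-0.6 -0.3 -0.3] yaw_y 83.86 tilt [-0.001  0.    -1.   ] op -0.0002851102838409136
scene8 door edge 0 X  Y 
scene8 side tab 0 X  Y 
scene8 top tab 143 X [-0.0328 -0.0273 -0.016 ] Y [-0.028  0.029]
```

The top tab is now moving with the finger (X −0.027). I'll push the remaining 42 mm or so.

{"fn": "carry_out", "kwargs": {
  "translation": [
    [0.02, 0, 0],
    [0.04, 0, 0],
    [0.06, 0, 0],
    [0.08, 0, 0],
    [0.1, 0, 0],
    [0.115, 0, 0],
    [0.125, 0, 0],
    [0.135, 0, 0],
    [0.145, 0, 0],
    [0.145, 0, 0]
  ],
  "rotation": [
    [0, 0, 0],
    [0, 0, 0],
    [0, 0, 0],
    [0, 0, 0],
    [0, 0, 0],
    [0, 0, 0],
    [0, 0, 0],
    [0, 0, 0],
    [0, 0, 0],
    [0, 0, 0]
  ],
  "gripper": [1, 1, 1, 1, 1, 1, 1, 1, 1, 1]
}}

```text
time: 13.17
ee_pos: [0.6057, 0.0099, 0.2155]
tool_rot: [[-0.994, 0.107, -0.001], [0.107, 0.994, -0.0], [0.001, -0.0, -1.0]]
wrist_force: [-0.0, -0.1, 0.2]
opening: 0.002
grip_force: 0.0
```

{"fn": "carry_out", "kwargs": {
  "translation": [
    [0.01, 0, 0],
    [0.02, 0, 0],
    [0.02, 0, 0]
  ],
  "rotation": [
    [0, 0, 0],
    [0, 0, 0],
    [0, 0, 0]
  ],
  "gripper": [1, 1, 1]
}}

```text
time: 13.42
ee_pos: [0.6035, 0.0099, 0.2156]
tool_rot: [[-0.994, 0.108, 0.007], [0.108, 0.994, -0.001], [-0.007, -0.0, -1.0]]
wrist_force: [18.4, -0.9, -9.2]
opening: -0.004
grip_force: 9.1
```

The force rose to 18 N, so the panel is at its hard stop. I'll back off, rise and compare both tabs.

{"fn": "carry_out", "kwargs": {
  "translation": [
    [-0.05, 0, 0],
    [-0.05, 0, 0],
    [-0.05, 0, -0.12],
    [-0.05, 0, -0.24],
    [-0.05, 0.1, -0.3],
    [-0.05, 0.2, -0.3],
    [-0.05, 0.3, -0.3],
    [-0.05, 0.4, -0.3],
    [-0.05, 0.45, -0.3],
    [-0.05, 0.45, -0.3],
    [-0.05, 0.45, -0.3]
  ],
  "rotation": [
    [0, 0, 0],
    [0, 0, 0],
    [0, 0, 0],
    [0, 0, 0],
    [0, 0, 0],
    [0, 0, 0],
    [0, 0, 0],
    [0, 0, 0],
    [0, 0, 0],
    [0, 0, 0],
    [0, 0, 0]
  ],
  "gripper": [1, 1, 1, 1, 1, 1, 1, 1, 1, 1, 1]
}}

```text
time: 14.33
ee_pos: [0.6294, 0.1435, 0.3048]
tool_rot: [[-0.994, 0.106, -0.001], [0.106, 0.994, -0.001], [0.001, -0.001, -1.0]]
wrist_force: [0.1, -0.4, 0.4]
opening: 0.003
grip_force: 0.0
```

```bash
python3 - <<'E'
from h import *
snap("scene","scene9"); snap("top","top9"); plan([.6565,.095,.29]); tabs("scene","scene9"); tabs("top","top9")
print("side tab now", T-.0695*ex+.131*ey, "stage", T-.02*ex+.134*ey)
E
```

```text
t 14.43 p [0.6298 0.1411 0.3053] f [ 0.1 -1.1 -1.1] yaw_y 83.72 tilt [-0.    -0.001 -1.   ] op 0.0017792996958697943
units to goal [-0.105 -0.143  0.051]
scene9 door edge 238 X [-0.0882 -0.002   0.0863] Y [0.101 0.111]
scene9 side tab 80 X [-0.0757 -0.0728 -0.0641] Y [0.119 0.151]
scene9 top tab 130 X [-0.0776 -0.0725 -0.0658] Y [-0.028  0.029]
top9 door edge 0 X  Y 
top9 side tab 0 X  Y 
top9 top tab 80 X [-0.0766 -0.0709 -0.0643] Y [-0.027  0.03 ]
side tab now [0.6012501  0.14361794] stage [0.65078967 0.14136392]
```

The tabs agree within 2 mm (top −0.0715, side −0.070). I'll do a short confirming push on the side tab with the finger properly low.

{"fn": "carry_out", "kwargs": {
  "translation": [
    [-0.03, 0.01, 0.1],
    [-0.03, 0.01, 0.2],
    [-0.03, 0.01, 0.3],
    [-0.03, 0.01, 0.4],
    [-0.03, 0.01, 0.46],
    [-0.03, 0.01, 0.46],
    [-0.03, 0.01, 0.46]
  ],
  "rotation": [
    [0, 0, 0],
    [0, 0, 0],
    [0, 0, 0],
    [0, 0, 0],
    [0, 0, 0],
    [0, 0, 0],
    [0, 0, 0]
  ],
  "gripper": [1, 1, 1, 1, 1, 1, 1]
}}

```text
time: 15.02
ee_pos: [0.6387, 0.1432, 0.1672]
tool_rot: [[-0.994, 0.109, -0.002], [0.109, 0.994, -0.001], [0.001, -0.001, -1.0]]
wrist_force: [0.6, -0.2, 0.8]
opening: 0.0
grip_force: 0.0
```

{"fn": "carry_out", "kwargs": {
  "translation": [
    [0.02, 0, 0],
    [0.04, 0, 0],
    [0.055, 0, 0],
    [0.065, 0, 0],
    [0.075, 0, 0],
    [0.075, 0, 0]
  ],
  "rotation": [
    [0, 0, 0],
    [0, 0, 0],
    [0, 0, 0],
    [0, 0, 0],
    [0, 0, 0],
    [0, 0, 0]
  ],
  "gripper": [1, 1, 1, 1, 1, 1]
}}

```text
time: 15.52
ee_pos: [0.6206, 0.1475, 0.1693]
tool_rot: [[-0.994, 0.108, 0.01], [0.108, 0.994, 0.001], [-0.01, 0.002, -1.0]]
wrist_force: [17.2, 1.9, -5.7]
opening: 0.001
grip_force: 8.5
```

17 N at the stop, so the side door is firmly shut. I'll back off, rise, and travel to above the tare key at (0.4375, 0.126).

{"fn": "carry_out", "kwargs": {
  "translation": [
    [-0.05, 0, 0],
    [-0.05, 0, 0],
    [-0.05, 0, -0.12],
    [-0.05, 0, -0.24],
    [-0.05, 0, -0.36],
    [-0.05, 0, -0.42],
    [-0.05, 0, -0.42],
    [-0.05, 0, -0.42]
  ],
  "rotation": [
    [0, 0, 0],
    [0, 0, 0],
    [0, 0, 0],
    [0, 0, 0],
    [0, 0, 0],
    [0, 0, 0],
    [0, 0, 0],
    [0, 0, 0]
  ],
  "gripper": [1, 1, 1, 1, 1, 1, 1, 1]
}}

```text
time: 16.18
ee_pos: [0.6319, 0.1463, 0.2954]
tool_rot: [[-0.994, 0.107, 0.003], [0.107, 0.994, 0.001], [-0.003, 0.001, -1.0]]
wrist_force: [0.1, 0.4, -1.0]
opening: -0.001
grip_force: 0.0
```

```bash
python3 - <<'E'
from h import *
plan([.4375,.126,.12]); snap("scene","scene10"); tabs("scene","scene10")
E
```

```text
t 16.18 p [0.6319 0.1463 0.2954] f [ 0.1  0.4 -1. ] yaw_y 83.86 tilt [ 0.003  0.001 -1.   ] op -0.0014993270210901647
units to goal [ 0.639 -0.137  0.583]
scene10 door edge 237 X [-0.0858 -0.0017  0.0862] Y [0.101 0.111]
scene10 side tab 81 X [-0.0755 -0.072  -0.0641] Y [0.119 0.151]
scene10 top tab 130 X [-0.0775 -0.0724 -0.0656] Y [-0.027  0.029]
```

The tabs are unchanged under 17 N, so both panels are shut.

{"fn": "carry_out", "kwargs": {
  "translation": [
    [0.13, 0, 0],
    [0.26, -0.04, 0],
    [0.39, -0.1, 0],
    [0.52, -0.137, 0],
    [0.64, -0.137, 0],
    [0.64, -0.137, 0],
    [0.64, -0.137, 0.12],
    [0.64, -0.137, 0.24],
    [0.64, -0.137, 0.36],
    [0.64, -0.137, 0.48],
    [0.64, -0.137, 0.58],
    [0.64, -0.137, 0.58]
  ],
  "rotation": [
    [0, 0, 0],
    [0, 0, 0],
    [0, 0, 0],
    [0, 0, 0],
    [0, 0, 0],
    [0, 0, 0],
    [0, 0, 0],
    [0, 0, 0],
    [0, 0, 0],
    [0, 0, 0],
    [0, 0, 0],
    [0, 0, 0]
  ],
  "gripper": [1, 1, 1, 1, 1, 1, 1, 1, 1, 1, 1, 1]
}}

```text
time: 17.23
ee_pos: [0.4309, 0.124, 0.1126]
tool_rot: [[-0.994, 0.107, -0.012], [0.107, 0.994, -0.005], [0.011, -0.006, -1.0]]
wrist_force: [-1.1, 0.2, -0.7]
opening: 0.001
grip_force: 0.0
```

{"fn": "carry_out", "kwargs": {
  "translation": [
    [0, 0, 0],
    [0, 0, 0]
  ],
  "rotation": [
    [0, 0, 0],
    [0, 0, 0]
  ],
  "gripper": [1, 1]
}}

```text
time: 17.4
ee_pos: [0.4368, 0.126, 0.1207]
tool_rot: [[-0.994, 0.107, 0.001], [0.107, 0.994, 0.0], [-0.001, 0.0, -1.0]]
wrist_force: [-0.5, 0.7, 1.3]
opening: 0.001
grip_force: 0.0
```

```bash
python3 - <<'E'
from h import *
plan([.4375,.126,.03]); p,_=snap("scene","scene11")
P=cloud("scene",np.load("pics/scene11.npy")); s=arm.sense(); q=P-np.array(s["ee_pos"]); r=np.hypot(q[...,0],q[...,1])<.022
print(np.histogram(P[...,2][r],np.arange(.02,.26,.01)))
cv2.imwrite("pics/crop8.png",cv2.resize(p[130:250,250:370,::-1],None,fx=4.5,fy=4.5))
E
```

```text
t 17.4 p [0.4368 0.126  0.1207] f [-0.5  0.7  1.3] yaw_y 83.86 tilt [ 0.001  0.    -1.   ] op 0.001285473368840817
units to goal [-0.002  0.     0.302]
(array([ 3, 66, 42,  0,  0,  0,  0,  0,  0,  0,  0,  0,  0,  1,  0,  0,  0,
        1,  1,  3,  1,  0,  0]), array([0.02, 0.03, 0.04, 0.05, 0.06, 0.07, 0.08, 0.09, 0.1 , 0.11, 0.12,
       0.13, 0.14, 0.15, 0.16, 0.17, 0.18, 0.19, 0.2 , 0.21, 0.22, 0.23,
       0.24, 0.25]))
```

View pics/crop8.png

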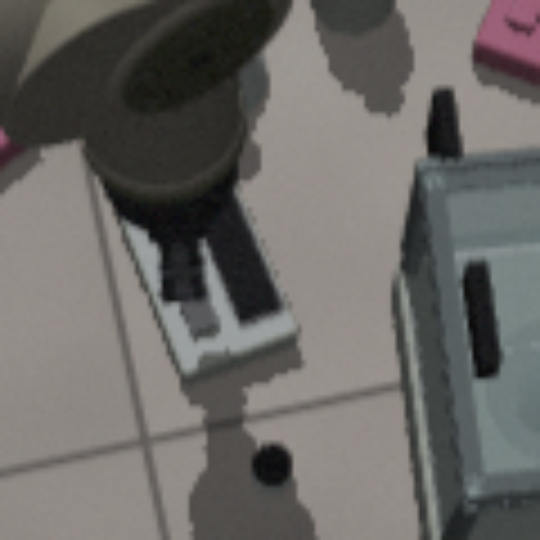

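The fingers (crop (185,270)) hang above the tare key (195,315), in line with the camera's parallax and well away from the power key. Both panels look shut. I'll descend.

{"fn": "carry_out", "kwargs": {
  "translation": [
    [0, 0, 0.08],
    [0, 0, 0.16],
    [0, 0, 0.22],
    [0, 0, 0.27],
    [0, 0, 0.3],
    [0, 0, 0.3],
    [0, 0, 0.3]
  ],
  "rotation": [
    [0, 0, 0],
    [0, 0, 0],
    [0, 0, 0],
    [0, 0, 0],
    [0, 0, 0],
    [0, 0, 0],
    [0, 0, 0]
  ],
  "gripper": [1, 1, 1, 1, 1, 1, 1]
}}

```text
time: 18.03
ee_pos: [0.4371, 0.1261, 0.0305]
tool_rot: [[-0.994, 0.107, 0.001], [0.107, 0.994, 0.0], [-0.001, 0.001, -1.0]]
wrist_force: [0.8, 0.1, 0.7]
opening: -0.001
grip_force: 0.0
```

{"fn": "carry_out", "kwargs": {
  "translation": [
    [0, 0, 0.01],
    [0, 0, 0.02],
    [0, 0, 0.03],
    [0, 0, 0.03]
  ],
  "rotation": [
    [0, 0, 0],
    [0, 0, 0],
    [0, 0, 0],
    [0, 0, 0]
  ],
  "gripper": [1, 1, 1, 1]
}}

```text
time: 18.37
ee_pos: [0.4362, 0.1257, 0.0202]
tool_rot: [[-0.994, 0.107, -0.0], [0.107, 0.994, -0.0], [0.0, -0.0, -1.0]]
wrist_force: [0.1, -0.4, -0.5]
opening: 0.001
grip_force: 0.0
```

{"fn": "carry_out", "kwargs": {
  "translation": [
    [0, 0, 0.007],
    [0, 0, 0.014],
    [0, 0, 0.02],
    [0, 0, 0.02]
  ],
  "rotation": [
    [0, 0, 0],
    [0, 0, 0],
    [0, 0, 0],
    [0, 0, 0]
  ],
  "gripper": [1, 1, 1, 1]
}}

```text
time: 18.7
ee_pos: [0.4365, 0.1258, 0.0144]
tool_rot: [[-0.994, 0.107, 0.0], [0.107, 0.994, 0.0], [-0.0, 0.0, -1.0]]
wrist_force: [-0.6, -0.7, 4.1]
opening: 0.002
grip_force: 2.0
```

Contact at 4.1 N, so the key is about 4 mm down. I'll press a little further until the force clearly passes 4.5 N.

{"fn": "carry_out", "kwargs": {
  "translation": [
    [0, 0, 0.007],
    [0, 0, 0.014],
    [0, 0, 0.014]
  ],
  "rotation": [
    [0, 0, 0],
    [0, 0, 0],
    [0, 0, 0]
  ],
  "gripper": [1, 1, 1]
}}

```text
time: 18.95
ee_pos: [0.4367, 0.1259, 0.013]
tool_rot: [[-0.994, 0.107, 0.0], [0.107, 0.994, 0.001], [-0.0, 0.001, -1.0]]
wrist_force: [-14.7, -4.0, 40.6]
opening: -0.004
grip_force: 20.4
```

At 40 N the key is fully down, so I'll release and rise.

{"fn": "carry_out", "kwargs": {
  "translation": [
    [0, 0, -0.02],
    [0, 0, -0.06],
    [0, 0, -0.16],
    [0, 0, -0.28],
    [0, 0, -0.4],
    [0, 0, -0.5],
    [0, 0, -0.6],
    [0, 0, -0.7],
    [0, 0, -0.7],
    [0, 0, -0.7],
    [0, 0, -0.7]
  ],
  "rotation": [
    [0, 0, 0],
    [0, 0, 0],
    [0, 0, 0],
    [0, 0, 0],
    [0, 0, 0],
    [0, 0, 0],
    [0, 0, 0],
    [0, 0, 0],
    [0, 0, 0],
    [0, 0, 0],
    [0, 0, 0]
  ],
  "gripper": [1, 1, 1, 1, 1, 1, 1, 1, 1, 1, 1]
}}

```text
time: 19.87
ee_pos: [0.4359, 0.1256, 0.2194]
tool_rot: [[-0.994, 0.107, -0.001], [0.107, 0.994, -0.0], [0.001, -0.0, -1.0]]
wrist_force: [-0.7, -0.7, -0.8]
opening: -0.0
grip_force: 0.0
```

```bash
python3 - <<'E'
from h import *
snap("scene","scene12"); plan(None); tabs("scene","scene12")
for f in("scene0","scene12"):
    g=cv2.imread(f"pics/{f}.png").max(2); P=cloud("scene",np.load(f"pics/{f}.npy"))
    m=(P[...,2]>.027)&(P[...,2]<.046)&(abs(P[...,0]-.45)<.07)&(abs(P[...,1]-.155)<.05)
    print(f,"terminal",P[m].mean(0).round(4),m.sum(), "z at key",np.median(P[...,2][(np.hypot(P[...,0]-.4375,P[...,1]-.126)<.008)]).round(4))
E
```

```text
t 19.92 p [0.4356 0.1255 0.2189] f [ 0.   0.6 -0.1] yaw_y 83.85 tilt [-0.002 -0.001 -1.   ] op 0.004315793839966745
scene12 door edge 241 X [-0.0879 -0.0058  0.0868] Y [0.1   0.111]
scene12 side tab 79 X [-0.0757 -0.0725 -0.0641] Y [0.12 0.15]
scene12 top tab 127 X [-0.0773 -0.0722 -0.0657] Y [-0.028  0.029]
scene0 terminal [0.4508 0.1543 0.0357] 858 z at key 0.0419
scene12 terminal [0.453  0.1495 0.0358] 757 z at key 0.6479
```

The panels are still shut, the terminal is in place, and the tool is clear of everything.

```bash
python3 -c "
from plant import arm
print(arm.close_job())"
```

```text
the job is handed in; nothing more can be done
None
```

The job is handed in: both panels were pushed to their hard stops, then the tare key was pressed to its stop (40 N on the finger) and released; I didn't directly see the key back up (arm in the way), and no verdict was returned.

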